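Close up the coffee grinder and start it

TASK

Get the coffee grinder ready and start it: push its grounds drawer fully shut, and press its cap down against the spring and turn it a quarter turn clockwise (seen from above) until it catches and its bar stands square across the machine. Only when both are done, press the start key on the front ledge right down and let go. Leave the things standing around where they are.

Things in the scene. Friction and masses are not known exactly. Their poses are not given: they have to be found in the camera images.
- grinder: Low white coffee grinder fixed to the worktop: plinth 170 mm deep (x), 130 wide (y), 50 high. Origin: centre of its underside, on the worktop; x points from its front (drawer, robot's side) to its back, y to its left, z up. A round collar stands on it 25 mm behind the origin; in front of the collar is a flat ledge 50 mm high with the start key.
- collar_top (a point): Centre of the collar's top, 90 mm above the worktop; axes as the grinder's. Aluminium bayonet collar, 93 mm outer diameter, with two entry slots for the cap's lugs. Pressed down 10 mm or more, the cap can turn clockwise seen from above, only that way, up to a stop after 80 degrees. It must be held down all the way. A wall cabinet hangs behind, 0.59 m up: keep lifts low.
- grinder_cap: Loose black round cap (about 0.12 kg) upright in the collar. Origin on its axis under its plug, z up, x along its bar. Plug 60 mm diameter with two lugs; disc 88 mm across from 31 to 38 mm up; on it a bar 56 mm long (x), 14 wide (y), from 38 to 58 mm up. At the start it rests on a spring, origin 74 mm above the worktop, lugs in the slots, bar about 10 degrees clockwise of the grinder's x.
- cap_face (a point): Centre of the disc's top face, 38 mm above the cap's origin, 112 mm above the worktop at the start; axes as the cap's. Fingers can press here beside the bar. Bottom is 15 mm down (disc on collar); spring 4 N at first, about 6.5 N at the bottom. Let go at the stop, it rises into a catch (from 75 degrees on) 7 mm below its start, bar along the grinder's y; let go unturned, it springs back up.
- grounds_drawer (a joint): How far the grounds drawer stands open, m: 0 = shut against its stop, 0.015 to 0.032 at the start. It slides along the grinder's x axis with about 1.5 N of friction, no spring, and stays where it is left.
- drawer_front (a point): Centre of the outer face of the drawer's black front, 26 mm above the worktop; the front is 106 mm wide, spans 7 to 45 mm in height and faces the grinder's -x. It is flat, with a thin metal strip. When shut, this face is 93 mm in front of the grinder's origin.
- start_key (a joint): Travel of the round start key (22 mm diameter), m: 0 = up, 0.006 = right down. Spring return, about 4 N to go right down.
- start_key_top (a point): Centre of the key's top face, on the ledge 62 mm in front of the grinder's origin (midway across it); it is pressed straight down.
- coffee_pod_white: Bystander: white coffee pod, 50 mm diameter, 44 mm high, left of the grinder; origin under its centre.
- coffee_pod_blue: Bystander: dark blue coffee pod, 50 mm diameter, 44 mm high, left of the grinder; origin under its centre.
- teaspoon: Bystander: teaspoon 130 mm long, 27 mm wide, 11 mm high, lying to the right of the grinder; origin under its centre.
- sugar_canister: Bystander: green canister with wooden lid, 87 mm diameter, 110 mm high, behind right of the grinder; origin under its centre.
- tea_box: Bystander: small tea box 46 x 62 x 82 mm behind left; origin under its centre.
- spice_jar: Bystander: glass spice jar 44 mm diameter, 107 mm high, on the front right strip of worktop; origin under its centre.
Not all that is in view belongs to the job. Leave any red look-alike of the grinder_cap alone.

How it is judged:
On the way, in this order (a step that is already met when the one before it is completed fails the run):
1. the drawer is fully shut and the cap is turned and caught in the collar (value of joint grounds_drawer below 0.004 m and angle between the x axis of grinder_cap and the y axis of grinder, either way round below 0.2 rad and z of grinder_cap in the frame of grinder between 0.0652 and 0.069 m), for 0.2 s.
2. then the start key is pressed down (value of joint start_key above 0.004 m), for 0.05 s.
At the end, for the whole second after the job is handed in: Drawer shut to 4 mm; cap upright, at rest and caught: bar within 0.2 rad of the grinder's y axis, origin 65.2 to 69.0 mm above the grinder's underside; start key pressed at least 4 mm after that and up again (under 2 mm); bystanders within 30 mm of their places (all of step 1 and angle between grinder_cap's own z axis and vertical below 0.08 rad and linear speed of grinder_cap below 0.02 m/s and value of joint start_key below 0.002 m); the robot touches nothing.
It fails at once if the start key is pressed while the drawer is open or the cap is not yet turned (value of joint start_key above 0.004 m and (value of joint grounds_drawer above 0.005 m or angle between the x axis of grinder_cap and the y axis of grinder, either way round above 0.25 rad or z of grinder_cap in the frame of grinder above 0.07 m)).
It fails at once if a bystander is shoved or knocked over (distance of any of coffee_pod_white, coffee_pod_blue, teaspoon, sugar_canister, tea_box, spice_jar from where it was at the start of the episode above 0.03 m or angle between any of coffee_pod_white, coffee_pod_blue, sugar_canister, tea_box, spice_jar's own z axis and vertical above 0.5 rad).
It also fails if it takes over 58 s, if anything falls off the work surface, if the arm or the gripper's body presses on something with over 40 N, if the wrist force passes 120 N, or if a joint passes its speed limit or range.

ROBOT

A 6-joint arm with a two-finger parallel gripper is mounted at the origin on a cart in front of the work surface, level with it; the furniture and walls round the work are solid. World frame = base frame: x ahead of the robot, y to its left, z up, the work surface at z = 0. Lengths are in m, angles in rad, forces in N, time in s.
With the tool pointing down it reaches from about 0.35 to 0.85 m from the base axis. Payload 8.1 kg.
Tool frame: the origin (TCP) lies at the very end of the fingers, on their centre line; the grasp point (between the pads) lies 19 mm behind it (robot.grip_depth is the distance from the TCP to the grasp point, in m); z points along the fingers, y is the line along which they close (so a half turn about z gives the same grasp; the last joint's range is limited). The gripper opens to 93 mm and grips with 3 to 60 N. Pads are 15 mm wide; open, the fingers measure 128 mm over their backs; the gripper's body (75 mm by 188 mm) begins 65 mm behind the grasp point.
Start: joints at [1.072, 0.13, 1.488, -0, 1.523, -0.085], TCP at [0.241, 0.549, 0.219] pointing down, gripper open.
Joint ranges: [-2.96, 2.96], [-0.89, 2.26], [0.02, 2.5], [-1.34, 4.48], [0, 2.73], [-2.66, 2.66]. Speed limits (rad/s): [2.39, 2.39, 2.79, 3.14, 3.14, 3.14].

INTERFACE

Orientations are given as a rotation vector (axis times angle).
In Python, from plant import robot gives the robot as it stands. The module is installed in compiled form; this text tells all that it offers.
- The arm moves only by the shell command python3 -m jog 'ROWS' [FORCE]. ROWS is JSON, a list that holds one entry, the list of rows, each a list of 7 numbers: the turn, a rotation vector about the tool's x, y, z in degrees, then the shift along the tool's x, y, z in cm, then the finger opening in cm, from 0 to 9.3. A call has 1 to 5 rows; each row shifts and turns the commanded pose from where the row before left it, along the tool's axes as they then stand; what a row does not reach is not made up. A row lasts 1/12 s, in which the tool goes at most 41.7 mm and 7.16 degrees, less where a joint would pass 70% of its speed; a pose out of reach is approached as far as the arm can. A call is refused whole if a number of a shift passes 4.17 or a number of a turn 7.16, either way. A call with a gripper value outside its range is refused whole. The fingers move at their own pace and stop on an object; FORCE is the grip in N (left out, the last holds). Time passes only in rows, so rows that do not move let the fingers close. It gives the time, the measured TCP pose, the force and the opening at its end, in the units of the state.
- robot.read_state(): the state, without advancing time (a new reading comes with each control period).
- robot.read_camera(name): name is "side" or "top" or "wrist"; returns a dict with "img" (420x560x3 uint8, red, green, blue), "fx", "fy", "cx", "cy" (pixels), "extrinsics" (4x4, takes a point from camera to world coordinates). Camera axes: x right, y up, looking along -z (the intrinsics and any distortion apply to the point x, -y, -z); pixel columns grow to the right and rows downward; lengths in m; the calibration is good to about 2 mm. A picture is of the moment at which its call begins. There is no depth.
- robot.close_job(): hands the job in, once; it reports no verdict.
Trained networks look in a picture, given as the dict that the camera call returned (one of the last four; its "shot" number tells which), for a name from the list of things; names that differ only in an ending like _2 or _b are one class to them, and where a whole thing is asked for, a point or a joint stands for the part that bears it (a point fixed in the world has none). Each returns a list of dicts, best first, with "confidence" (0 to 1); they miss things now and then, are a little off and sometimes report something else, mostly with a low value. They report only what shows in the picture. A call takes as long as a camera call. They do not tell look-alikes from the thing itself.
- robot.masks_of(picture, label): "pixels" (420x560 bool, what is visible of it) and "point" ([column, row] in pixels, amid what is visible of it).
- robot.pinpoint(picture, label): "point" ([column, row] in pixels: a listed point, or the origin of a listed thing).
The state is a dict: "t": time; "q": joint angles; "dq": joint speeds; "joint_torque": joint torques, N m; "tool_pos": TCP position; "orientation": TCP orientation; "force": force on the tool from outside, world axes, zero at the start; "wrist_torque": the same for the moment, N m; "opening": finger opening in m.
Only numpy, scipy, OpenCV 4.12 (cv2) and the standard library are available. Lean on these libraries where they do the work, as an engineer would, in place of code of your own. Each camera call takes 0.05 s, during which the arm holds its last target. There are 200 camera calls.

## Working session

There is one attempt and no reset: what is moved stays moved. The work goes in short steps, Python scripts to look and compute and a shell command to move; the robot and the scene stay as the last step left them, time stands still between calls to the robot, and variables do not carry over. Pictures are saved under pics/ and viewed, on a budget of 10 in all, crops included, one or two more only if the job needs it, and the job is handed in when it is done.

```bash
mkdir -p pics
cat > h.py <<'E'
import numpy as np, cv2
from plant import robot
from scipy.spatial.transform import Rotation as R
def ray(p,uv):
    E=np.array(p["extrinsics"]); d=np.array([(uv[0]-p["cx"])/p["fx"],-(uv[1]-p["cy"])/p["fy"],-1.])
    return E[:3,3],E[:3,:3]@d
def onz(p,uv,z):
    o,d=ray(p,uv); return o+d*(z-o[2])/d[2]
def proj(p,X):
    E=np.array(p["extrinsics"]); c=E[:3,:3].T@(np.array(X)-E[:3,3])
    return np.array([p["cx"]+p["fx"]*c[0]/-c[2],p["cy"]-p["fy"]*c[1]/-c[2]])
def save(p,n): cv2.imwrite("pics/"+n+".png",p["img"][:,:,::-1])
E
python3 - <<'E'
from h import *
s=robot.read_state();print(s["t"],s["tool_pos"],s["orientation"],s["force"])
ims=[]
for c in("top","side"):
    p=robot.read_camera(c);print(c,[k for k in p],np.round(p["extrinsics"],3).tolist(),p["fx"]);ims.append(p["img"])
    for n,z in(("grinder",0),("collar_top",.09),("grinder_cap",.074),("cap_face",.112),("drawer_front",.026),("start_key_top",.053)):
        for r in robot.pinpoint(p,n)[:3]: print(n,np.round(r["point"],1),round(r["confidence"],2),np.round(onz(p,r["point"],z),4))
cv2.imwrite("pics/a.png",ims[0][:,:,::-1]);cv2.imwrite("pics/b.png",ims[1][:,:,::-1])
E
```

```text
0.0 [0.24095676 0.54886867 0.21758523] [-6.45248346e-01 -3.07404872e+00  2.73790125e-03] [-0.59084989  0.36925469 -0.00689701]
top ['img', 'fx', 'fy', 'cx', 'cy', 'extrinsics', 'shot'] [[-0.006, 0.988, -0.157, 0.437], [-1.0, -0.008, -0.016, -0.055], [-0.017, 0.156, 0.988, 1.027], [0.0, 0.0, 0.0, 1.0]] 455.9794106085558
grinder [262.3 204.9] 0.96 [ 0.5882 -0.009   0.    ]
grinder [261.6 183.9] 0.55 [ 0.6369 -0.0075  0.    ]
grinder_cap [184.9 252.7] 0.71 [0.4779 0.1493 0.074 ]
grinder_cap [262.4 185.8] 0.56 [ 0.6184 -0.0125  0.074 ]
cap_face [260.5 184.8] 0.89 [ 0.6132 -0.0103  0.112 ]
cap_face [179.  250.3] 0.88 [0.4812 0.1532 0.112 ]
drawer_front [256.6 251.2] 0.67 [0.4823 0.0025 0.026 ]
start_key_top [257.5 227.4] 0.44 [ 0.5317 -0.001   0.053 ]
side ['img', 'fx', 'fy', 'cx', 'cy', 'extrinsics', 'shot'] [[0.881, 0.255, -0.398, 0.239], [-0.473, 0.466, -0.748, -0.769], [-0.005, 0.847, 0.532, 0.601], [0.0, 0.0, 0.0, 1.0]] 474.58726838451395
grinder [251.9 241.6] 0.95 [ 0.5878 -0.0177  0.    ]
collar_top [259.7 200.7] 0.96 [ 0.6135 -0.008   0.09  ]
grinder_cap [260.5 202. ] 0.92 [0.6243 0.0102 0.074 ]
grinder_cap [174.7 214.4] 0.7 [0.4472 0.0511 0.074 ]
cap_face [257.2 194.3] 0.91 [ 0.6043 -0.0157  0.112 ]
cap_face [173.6 200.3] 0.89 [0.4469 0.0434 0.112 ]
drawer_front [203.5 243.7] 0.93 [ 0.4826 -0.0094  0.026 ]
start_key_top [222.6 218.2] 0.62 [0.5396 0.0209 0.053 ]
```

View pics/a.png

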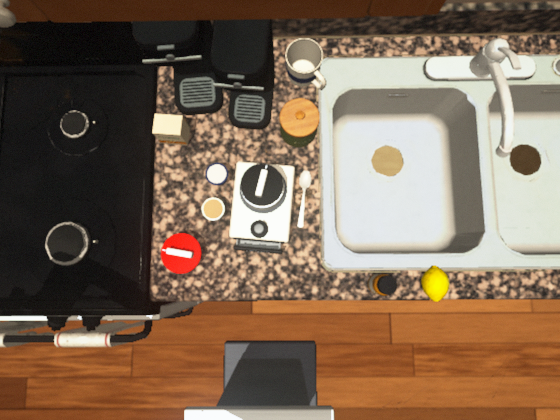

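View pics/b.png

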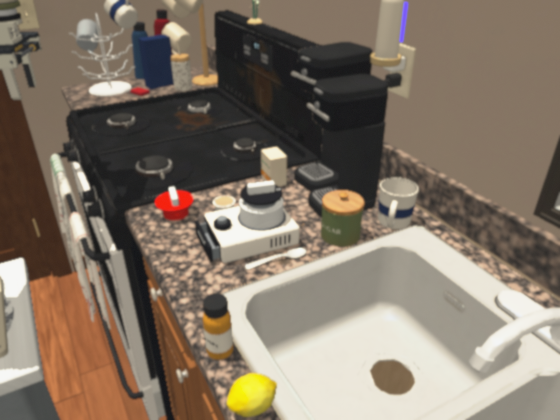

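The top view shows the black cap in the grinder's collar at (262,186). The red look-alike lies on the worktop at (181,253), with its side view at (174,205). A pan-like burner ring at (67,243) is the only other round thing. I choose the black one in the collar and will check it in a close crop.

```bash
cat >> h.py <<'E'
def delta(pos,yaw):  # target TCP, tool y at world yaw deg, tool down
    s=robot.read_state(); r=R.from_rotvec(s["orientation"])
    y=np.radians(yaw); ty=np.array([np.cos(y),np.sin(y),0]);tz=np.array([0,0,-1.]);tx=np.cross(ty,tz)
    T=R.from_matrix(np.c_[tx,ty,tz])
    print("t",round(s["t"],2),"tcp",np.round(s["tool_pos"],4),"yaw",np.round(np.degrees(np.arctan2(*r.as_matrix()[1::-1,1])),2),"F",np.round(s["force"],1),"q6",round(s["q"][5],2),"op",round(s["opening"],4))
    print("rot deg (tool)",np.round((r.inv()*T).as_rotvec(degrees=True),2),"shift cm (tool now)",np.round(100*r.inv().apply(np.array(pos)-s["tool_pos"]),2),"world cm",np.round(100*(np.array(pos)-s["tool_pos"]),2))
E
python3 - <<'E'
from h import *
p=robot.read_camera("top")
C=[onz(p,c,.05) for c in((231,238),(238,163),(294,167),(287,242))]
print(np.round(C,3), np.mean(C,0))
for a,b in((0,1),(3,2)): d=C[b]-C[a];print(np.degrees(np.arctan2(d[1],d[0])),np.linalg.norm(d))
# clean: white plinth threshold rect
m=robot.masks_of(p,"grinder")[0]["pixels"].astype(np.uint8)
hsv=cv2.cvtColor(p["img"],cv2.COLOR_RGB2HSV)
w=((hsv[...,1]<60)&(hsv[...,2]>200)&(m>0)).astype(np.uint8)
r=cv2.boxPoints(cv2.minAreaRect(cv2.findNonZero(w)));print(r)
print(np.round([onz(p,c,.05) for c in r],3))
delta((.46,.0,.16),85)
E
```

```text
[[ 0.51   0.056  0.05 ]
 [ 0.674  0.042  0.05 ]
 [ 0.664 -0.081  0.05 ]
 [ 0.5   -0.064  0.05 ]] [ 0.58716239 -0.0116391   0.05      ]
-4.822841249329152 0.1653770138058968
-5.913319184265953 0.16483524127236945
[[227.98785 240.8926 ]
 [234.83191 160.47505]
 [294.40045 165.54472]
 [287.5564  245.96227]]
[[ 0.504  0.062  0.05 ]
 [ 0.68   0.049  0.05 ]
 [ 0.667 -0.082  0.05 ]
 [ 0.492 -0.065  0.05 ]]
t 0.8 tcp [0.2413 0.5494 0.2187] yaw 66.29 F [-0.1 -0.  -0.5] q6 -0.09 op 0.093
rot deg (tool) [  0.     0.   -18.71] shift cm (tool now) [-42.12 -41.51   5.87] world cm [ 21.87 -54.94  -5.87]
```

```bash
python3 -m jog '[[[0,0,-6.3,0,0,0,0],[0,0,-6.3,0,0,0,0],[0,0,-6.1,0,0,0,0],[0,0,0,-1.9,-4,0,0],[0,0,0,-1.9,-4,0,0]]]' 20; python3 -m jog '[[[0,0,0,-1.9,-3.8,0,0],[0,0,0,-1.9,-3.8,0,0],[0,0,0,-1.9,-3.8,0,0],[0,0,0,-1.9,-3.8,0,0],[0,0,0,-1.9,-3.8,0,0]]]';python3 -m jog '[[[0,0,0,-1.9,-3.8,0,0],[0,0,0,-1.9,-3.8,0,0],[0,0,0,-1.9,-3.8,0,0],[0,0,0,-1.9,-3.8,0,0],[0,0,0,0,0,0,0]]]'
python3 - <<'E'
from h import *
delta((.44,.002,.16),85)
E
```

```text
t: 1.22
tool_pos: [0.2696, 0.4711, 0.2174]
orientation: [-0.131, -3.138, 0.002]
force: [0.9, -0.1, 0.4]
opening: 0.0645
t: 1.63
tool_pos: [0.3471, 0.2758, 0.2188]
orientation: [0.136, 3.138, 0.001]
force: [-0.4, -1.1, 0.7]
opening: 0.031
t: 2.05
tool_pos: [0.4102, 0.116, 0.219]
orientation: [0.149, 3.136, -0.004]
force: [0.6, -0.3, -0.2]
opening: 0.0011
t 2.05 tcp [0.4102 0.116  0.219 ] yaw 84.57 F [ 0.6 -0.3 -0.2] q6 -1.32 op 0.0011
rot deg (tool) [-0.15  0.12 -0.43] shift cm (tool now) [ -4.03 -11.05   5.93] world cm [  2.98 -11.4   -5.9 ]
```

```bash
python3 -m jog '[[[0,0,-0.4,-1.2,-3.7,0,0],[0,0,0,-1.2,-3.7,0,0],[0,0,0,-1.2,-3.7,0,0],[0,0,0,0,0,0,0],[0,0,0,0,0,0,0]]]'
python3 - <<'E'
from h import *
p=robot.read_camera("wrist");save(p,"w1");
t=robot.read_camera("top")
c=cv2.resize(t["img"][140:280,190:330],None,fx=4,fy=4,interpolation=cv2.INTER_CUBIC)
cv2.imwrite("pics/c.png",c[:,:,::-1])
for p in(p,t):
  for n,z in(("grinder",0),("collar_top",.09),("cap_face",.112),("drawer_front",.026),("start_key_top",.053)):
    for r in robot.pinpoint(p,n)[:2]: print(n,np.round(r["point"],1),round(r["confidence"],2),np.round(onz(p,r["point"],z),4))
delta((.44,.002,.16),85)
E
```

```text
t: 2.47
tool_pos: [0.4349, 0.0073, 0.2187]
orientation: [-0.133, -3.139, -0.0]
force: [-0.2, 0.4, 0.7]
opening: 0.0002
grinder [275.3 302.4] 0.84 [ 0.5887 -0.015   0.    ]
cap_face [441.6 217.5] 0.71 [0.4552 0.1325 0.112 ]
cap_face [277.8 391.1] 0.59 [ 0.6147 -0.0128  0.112 ]
drawer_front [279.8 224.2] 0.7 [4.8e-01 1.0e-04 2.6e-02]
start_key_top [278.3 390.2] 0.62 [ 0.6696 -0.0179  0.053 ]
grinder [263.2 200. ] 0.74 [ 0.5995 -0.0111  0.    ]
cap_face [261.4 181.8] 0.64 [ 0.6194 -0.0122  0.112 ]
start_key_top [258.8 226.9] 0.4 [ 0.5328 -0.0038  0.053 ]
t 3.07 tcp [0.4347 0.0093 0.2187] yaw 85.43 F [0.1 0.5 0.3] q6 -1.59 op 0.0006
rot deg (tool) [0.   0.   0.43] shift cm (tool now) [-0.58 -0.68  5.87] world cm [ 0.53 -0.73 -5.87]
```

View pics/w1.png

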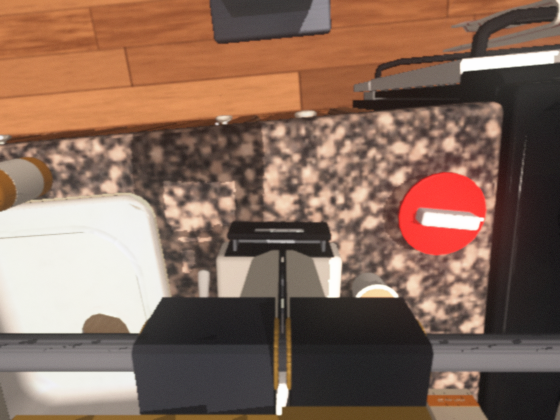

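View pics/c.png

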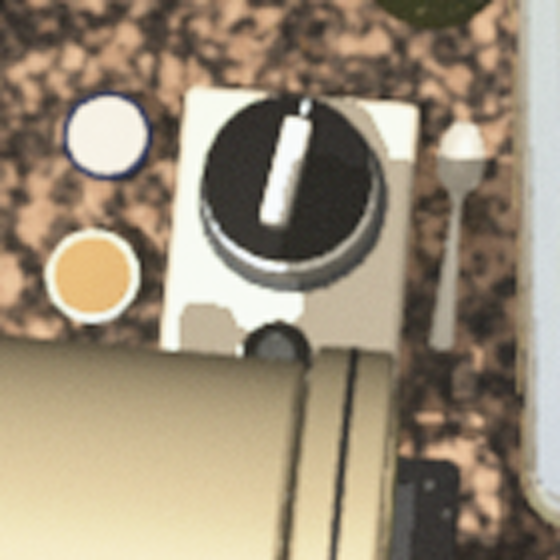

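The wrist view shows the drawer front edge at (280,225), with the red look-alike well to the side at (441,215). The crop confirms the black cap with a white bar in the collar at (285,180), bar yaw about -15°. Next I lower in front of the drawer.

```bash
python3 -m jog '[[[0,0,0.4,-0.8,-0.7,3.9,0],[0,0,0,0,0,3.9,0],[0,0,0,0,0,3.9,0],[0,0,0,0,0,3.9,0],[0,0,0,0,0,3.9,0]]]'; python3 -m jog '[[[0,0,0,0,0,0,0],[0,0,0,0,0,0,0]]]'
python3 - <<'E'
from h import *
delta((.4944-.0075*.996,-.003,.024),85)
E
```

```text
t: 3.48
tool_pos: [0.4422, 0.0013, 0.0222]
orientation: [0.137, 3.138, -0.0]
force: [0.6, 0.3, -0.8]
opening: 0.0004
t: 3.65
tool_pos: [0.4397, 0.0016, 0.022]
orientation: [-0.137, -3.133, -0.001]
force: [0.8, -0.2, 1.0]
opening: 0.0008
t 3.65 tcp [0.4397 0.0016 0.022 ] yaw 84.99 F [ 0.8 -0.2  1. ] q6 -1.6 op 0.0008
rot deg (tool) [ 0.01 -0.34 -0.01] shift cm (tool now) [-4.74 -0.05 -0.23] world cm [ 4.72 -0.46  0.2 ]
```

```bash
python3 -m jog '[[[0,0,0,-1,0,-0.1,0],[0,0,0,-1,0,-0.1,0],[0,0,0,-0.5,0,0,0],[0,0,0,-0.5,0,0,0],[0,0,0,-0.5,0,0,0]]]'; python3 -m jog '[[[0,0,0,-0.4,0,0,0],[0,0,0,-0.4,0,0,0],[0,0,0,0,0,0,0]]]';  python3 -m jog '[[[0,0,0,-0.4,0,0,0],[0,0,0,0,0,0,0]]]' ;  python3 -m jog '[[[0,0,0,-0.3,0,0,0],[0,0,0,0,0,0,0]]]'
```

```text
t: 4.07
tool_pos: [0.4786, -0.0019, 0.0276]
orientation: [0.137, 3.136, -0.0]
force: [-2.0, 0.3, 1.9]
opening: 0.0004
t: 4.32
tool_pos: [0.4857, -0.0025, 0.0259]
orientation: [0.137, 3.138, -0.0]
force: [0.9, 0.5, -0.8]
opening: 0.0005
t: 4.48
tool_pos: [0.4886, -0.0028, 0.0253]
orientation: [-0.137, -3.137, -0.0]
force: [-1.2, 1.2, 1.1]
opening: 0.0003
t: 4.65
tool_pos: [0.4887, -0.0028, 0.0249]
orientation: [-0.137, -3.131, -0.0]
force: [-17.0, 0.9, 14.8]
opening: 0.0007
```

Drawer is shut: contact force rose to 17 N with no further travel. I back off, raise, and measure the bar.

```bash
python3 -m jog '[[[0,0,0,2,0,0,0],[0,0,0,2,0,0,0],[0,0,0,2,0,-4,3],[0,0,0,0,0,-4,6],[0,0,0,0,0,-4,6]]]'; python3 -m jog '[[[0,0,0,0,0,-4,6],[0,0,0,0,0,-2,6],[0,0,0,0,0,0,6]]]'
python3 - <<'E'
from h import *
def bar(p):
    m=[r for r in robot.masks_of(p,"grinder_cap")];print([(r["point"],round(r["confidence"],2),r["pixels"].sum()) for r in m])
    m=min(m,key=lambda r:abs(r["point"][0]-260))["pixels"].astype(np.uint8)
    hsv=cv2.cvtColor(p["img"],cv2.COLOR_RGB2HSV)
    w=((m>0)&(hsv[...,2]>140)&(hsv[...,1]<70)).astype(np.uint8)
    n,l,st,ce=cv2.connectedComponentsWithStats(w);i=1+np.argmax(st[1:,4]);return m,(l==i).astype(np.uint8)
for c in("top","side"):
    p=robot.read_camera(c);m,w=bar(p)
    q=cv2.minAreaRect(cv2.findNonZero(w));bx=cv2.boxPoints(q);W=np.array([onz(p,u,.132) for u in bx]);print(c,q,np.round(W,4).tolist(),W.mean(0))
    d=max((W[1]-W[0],W[2]-W[1]),key=np.linalg.norm);print("bar yaw",np.degrees(np.arctan2(d[1],d[0])))
    e=cv2.fitEllipse(max(cv2.findContours(m,0,1)[0],key=len));print("disc",e,onz(p,e[0],.112))
    for n,z in(("cap_face",.112),("collar_top",.09),("start_key_top",.053),("drawer_front",.026)):
        for r in robot.pinpoint(p,n)[:2]: print(n,np.round(r["point"],1),round(r["confidence"],2),np.round(onz(p,r["point"],z),4))
    if c=="top":save(p,"t2");o=p
x=cv2.resize(o["img"][140:280,190:330],None,fx=4,fy=4,interpolation=cv2.INTER_CUBIC)
for (X,col) in(((.614,-.0135,.112),(255,0,0)),((.614,-.0135,.132),(0,255,0)),((.527,-.0065,.053),(255,0,0))):
    u=(proj(o,X)-[190,140])*4;cv2.circle(x,tuple(int(v) for v in u),3,col,-1)
cv2.imwrite("pics/d.png",x[:,:,::-1])
delta((.614,-.0135,.16),75)
E
```

```text
t: 5.07
tool_pos: [0.4315, 0.0023, 0.143]
orientation: [-0.137, -3.136, -0.0]
force: [1.7, -0.3, 0.5]
opening: 0.016
t: 5.32
tool_pos: [0.437, 0.0016, 0.2093]
orientation: [0.137, 3.128, -0.001]
force: [0.5, -0.1, -0.7]
opening: 0.0359
[([259.4, 183.1], 0.88, np.int64(1383))]
top ((261.4356994628906, 180.11618041992188), (7.214554309844971, 32.07899856567383), 14.931416511535645) [[0.5894, 0.002, 0.132], [0.6526, -0.0145, 0.132], [0.6486, -0.0286, 0.132], [0.5856, -0.0119, 0.132]] [ 0.61904477 -0.01323414  0.132     ]
bar yaw -14.699986396816504
disc ((260.798583984375, 183.5308837890625), (40.3205451965332, 41.8298454284668), 14.17349624633789) [ 0.61585036 -0.01095627  0.112     ]
cap_face [260.7 183.8] 0.74 [ 0.6153 -0.0108  0.112 ]
cap_face [260.5 185.5] 0.23 [ 0.6118 -0.0103  0.112 ]
start_key_top [263.2 203.7] 0.46 [ 0.583  -0.0133  0.053 ]
start_key_top [259.5 227.4] 0.45 [ 0.5317 -0.0053  0.053 ]
[([171.8, 205.8], 0.95, np.int64(908)), ([261.5, 194.2], 0.76, np.int64(871))]
side ((260.66925048828125, 186.85386657714844), (10.046812057495117, 27.163606643676758), 82.87498474121094) [[0.5898, 0.0026, 0.132], [0.6446, -0.0112, 0.132], [0.6273, -0.0487, 0.132], [0.5746, -0.035, 0.132]] [ 0.60907554 -0.02307817  0.132     ]
bar yaw -14.112076945304148
disc ((260.56103515625, 194.71170043945312), (25.77140998840332, 40.9672966003418), 83.9114990234375) [ 0.60957624 -0.02049217  0.112     ]
cap_face [260.1 192.9] 0.94 [ 0.6121 -0.0135  0.112 ]
cap_face [174.9 199.6] 0.6 [0.45   0.0448 0.112 ]
collar_top [261.6 201.9] 0.84 [ 0.6148 -0.0142  0.09  ]
collar_top [209.  239.5] 0.37 [ 0.4691 -0.0865  0.09  ]
start_key_top [222.4 219.1] 0.62 [0.5379 0.0179 0.053 ]
drawer_front [210.4 242.3] 0.73 [ 0.4968 -0.0116  0.026 ]
t 5.92 tcp [0.4333 0.002  0.2024] yaw 84.99 F [ 0.  -0.2  1.2] q6 -1.6 op 0.0599
rot deg (tool) [-0.   -0.05  9.99] shift cm (tool now) [-18.14   0.03   4.22] world cm [18.07 -1.55 -4.24]
```

View pics/d.png

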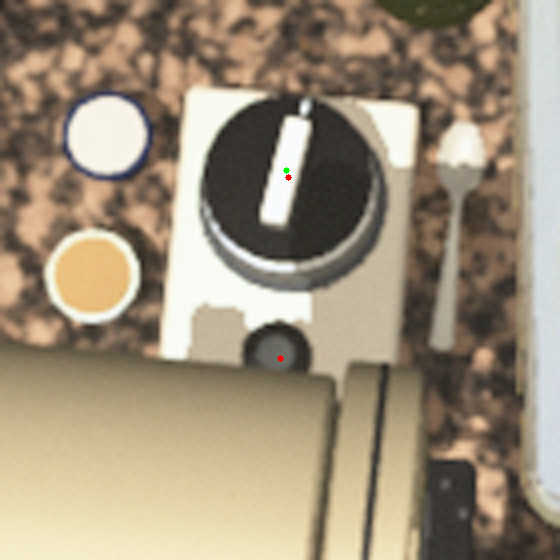

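```bash
python3 -m jog '[[[0,0,0,-3.6,0,0,5],[0,0,0,-3.6,0,0,5],[0,0,0,-3.6,0,0,5],[0,0,0,-3.6,0,0,5],[0,0,0,-3.6,0.1,0,5]]]'; python3 -m jog '[[[0,0,4.8,-0.2,0,1.5,5],[0,0,4.8,0,0,1.5,5],[0,0,0,0,0,0.8,5],[0,0,0,0,0,0,5],[0,0,0,0,0,0,5]]]'
python3 - <<'E'
from h import *
delta((.615,-.0125,.114),75.4)
E
```

```text
t: 6.33
tool_pos: [0.6146, -0.013, 0.2024]
orientation: [-0.137, -3.138, 0.0]
force: [0.0, -0.0, 0.3]
opening: 0.0503
t: 6.75
tool_pos: [0.6143, -0.0128, 0.1646]
orientation: [-0.395, -3.115, 0.0]
force: [0.1, -0.8, 0.6]
opening: 0.0497
t 6.75 tcp [ 0.6143 -0.0128  0.1646] yaw 75.55 F [ 0.1 -0.8  0.6] q6 -1.42 op 0.0497
rot deg (tool) [-0.01 -0.07  0.15] shift cm (tool now) [-0.07  0.05  5.06] world cm [ 0.07  0.03 -5.06]
```

```bash
python3 -m jog '[[[0,0,0,0,0,2,5],[0,0,0,0,0,2,5],[0,0,0,0,0,0.9,5],[0,0,0,0,0,0,5],[0,0,0,0,0,0,5]]]';python3 -m jog '[[[0,0,0,0,0,0,3],[0,0,0,0,0,0,1],[0,0,0,0,0,0,1],[0,0,0,0,0,0,1],[0,0,0,0,0,0,1]]]' 15;python3 -m jog '[[[0,0,0,0,0,0,1],[0,0,0,0,0,0,1],[0,0,0,0,0,0,1]]]' 35
```

```text
t: 7.17
tool_pos: [0.6149, -0.0129, 0.1167]
orientation: [0.398, 3.116, -0.0]
force: [0.3, 0.5, -0.1]
opening: 0.0502
t: 7.58
tool_pos: [0.6153, -0.0129, 0.1165]
orientation: [0.399, 3.115, -0.0]
force: [0.4, 0.9, 0.5]
opening: 0.021
t: 7.83
tool_pos: [0.6151, -0.0129, 0.1161]
orientation: [0.399, 3.116, -0.0]
force: [-1.1, 0.3, 1.0]
opening: 0.0137
```

```bash
python3 -m jog '[[[0,0,0,0,0,0.4,1],[0,0,0,0,0,0.4,1],[0,0,0,0,0,0.4,1],[0,0,0,0,0,0.2,1],[0,0,0,0,0,0,1]]]' 40; python3 -m jog '[[[0,0,0,0,0,0.2,1],[0,0,0,0,0,0,1]]]'
```

```text
t: 8.25
tool_pos: [0.6151, -0.0129, 0.1016]
orientation: [0.399, 3.116, -0.0]
force: [0.3, 0.2, 4.4]
opening: 0.0137
t: 8.42
tool_pos: [0.6153, -0.0129, 0.1011]
orientation: [0.399, 3.115, -0.0]
force: [-3.3, 1.3, 11.5]
opening: 0.0134
```

```bash
python3 -m jog '[[[0,0,6,0,0,0,1],[0,0,6,0,0,0,1],[0,0,6,0,0,0,1],[0,0,6,0,0,0,1],[0,0,0,0,0,0,1]]]'
python3 - <<'E'
from h import *
delta((.6153,-.0129,.101),75.4);print(robot.read_state()["wrist_torque"])
E
```

```text
t: 8.83
tool_pos: [0.6161, -0.0133, 0.1011]
orientation: [1.048, 2.959, 0.0]
force: [0.6, -0.8, 7.6]
opening: 0.0136
t 8.83 tcp [ 0.6161 -0.0133  0.1011] yaw 50.99 F [ 0.6 -0.8  7.6] q6 -0.99 op 0.0136
rot deg (tool) [  0.03   0.16 -24.41] shift cm (tool now) [ 0.09 -0.02  0.01] world cm [-0.08  0.04 -0.01]
[-0.24126933  0.06510663 -0.14795953]
```

```bash
python3 -m jog '[[[0,0,6,0,0,0,1],[0,0,6,0,0,0,1],[0,0,6,0,0,0,1],[0,0,6,0,0,0,1],[0,0,6,0,0,0,1]]]';python3 -m jog '[[[0,0,6,0,0,0,1],[0,0,6,0,0,0,1],[0,0,6,0,0,0,1],[0,0,4,0,0,0,1],[0,0,0,0,0,0,1]]]'
python3 - <<'E'
from h import *
delta((.6153,-.0129,.101),-5);print(robot.read_state()["wrist_torque"])
E
```

```text
t: 9.25
tool_pos: [0.616, -0.0135, 0.1011]
orientation: [1.776, 2.588, 0.001]
force: [-1.0, -1.9, 8.0]
opening: 0.0135
t: 9.67
tool_pos: [0.6159, -0.0135, 0.1011]
orientation: [2.237, 2.203, 0.001]
force: [0.6, -1.2, 8.4]
opening: 0.0133
t 9.67 tcp [ 0.6159 -0.0135  0.1011] yaw -0.89 F [ 0.6 -1.2  8.4] q6 -0.09 op 0.0133
rot deg (tool) [0.13 0.05 4.11] shift cm (tool now) [ 0.06 -0.06  0.01] world cm [-0.06  0.06 -0.01]
[-0.35873208  0.2648601   0.01201867]
```

```bash
python3 -m jog '[[[0,0,3,0,0,0,1],[0,0,2,0,0,0,1],[0,0,0,0,0,0,1]]]'
python3 - <<'E'
from h import *
delta((.6153,-.0129,.101),-5);print(robot.read_state()["wrist_torque"])
E
```

```text
t: 9.92
tool_pos: [0.6157, -0.0134, 0.1011]
orientation: [2.329, 2.106, 0.001]
force: [-1.9, -2.1, 8.4]
opening: 0.0136
t 9.92 tcp [ 0.6157 -0.0134  0.1011] yaw -5.74 F [-1.9 -2.1  8.4] q6 -0.0 op 0.0136
rot deg (tool) [ 0.1   0.04 -0.74] shift cm (tool now) [ 0.05 -0.04  0.01] world cm [-0.04  0.05 -0.01]
[-0.36984897  0.57923128  0.15843843]
```

At the stop (81° turned). I ease up into the catch, then release.

```bash
python3 -m jog '[[[0,0,0,0,0,-0.4,1],[0,0,0,0,0,-0.4,1],[0,0,0,0,0,0,1]]]' 15; python3 -m jog '[[[0,0,0,0,0,0,3],[0,0,0,0,0,0,5],[0,0,0,0,0,0,5],[0,0,0,0,0,0,5]]]'; python3 -m jog '[[[0,0,0,0,0,0,5],[0,0,0,0,0,-2,5],[0,0,0,0,0,-3,5],[0,0,0,0,0,-3,5],[0,0,0,0,0,0,5]]]'
python3 - <<'E'
from h import *
delta((.528,-.0065,.16),85)
E
```

```text
t: 10.17
tool_pos: [0.6155, -0.0132, 0.1088]
orientation: [2.327, 2.109, 0.001]
force: [1.1, -2.5, 4.2]
opening: 0.014
t: 10.5
tool_pos: [0.6144, -0.0126, 0.1072]
orientation: [-2.326, -2.11, 0.001]
force: [0.4, 0.0, -0.4]
opening: 0.036
t: 10.92
tool_pos: [0.6183, -0.0131, 0.1954]
orientation: [2.322, 2.105, 0.01]
force: [0.4, 0.2, 1.0]
opening: 0.0499
t 10.92 tcp [ 0.6183 -0.0131  0.1954] yaw -5.6 F [0.4 0.2 1. ] q6 -0.01 op 0.0499
rot deg (tool) [  0.45   0.44 -90.6 ] shift cm (tool now) [-0.23 -9.09  3.45] world cm [-9.03  0.66 -3.54]
```

```bash
python3 -m jog '[[[0,0,0,0,-4,0,0],[0,0,0,0,-4,0,0],[0,0,0,0,-4,0,0],[0,0,0,0,-4,0,0],[0,0,-7,0,0,0,0]]]';python3 -m jog '[[[0,0,-7,0,0,0,0],[0,0,-7,0,0,0,0],[0,0,-7,0,0,0,0],[0,0,-7,0,0,0,0],[0,0,-7,0,0,0,0]]]' 20;python3 -m jog '[[[0,0,-7,0,0,0,0],[0,0,-7,0,0,0,0],[0,0,-7,0,0,0,0],[0,0,-7,0,0,0,0],[0,0,-7,0,0,0,0]]]';python3 -m jog '[[[0,0,-7,0,0,0,0],[0,0,-6.6,0,0,0,0],[0,0,0,0,0,0,0]]]'
cat > look.py <<'E'
from h import *
import sys
p=robot.read_camera("top");q=robot.read_camera("side")
a=cv2.resize(p["img"][140:280,190:330],(400,400),interpolation=cv2.INTER_CUBIC);b=cv2.resize(q["img"][150:290,180:320],(400,400),interpolation=cv2.INTER_CUBIC)
cv2.imwrite("pics/%s.png"%sys.argv[1],np.hstack([a,b])[:,:,::-1])
for n,z in(("grinder_cap",.067),("cap_face",.105),("drawer_front",.026)):
  for c in(p,q):
    for r in robot.pinpoint(c,n)[:1]: print(n,np.round(r["point"],1),round(r["confidence"],2),np.round(onz(c,r["point"],z),4))
delta((.528,-.0065,.16),85)
E
python3 look.py e
```

```text
t: 11.33
tool_pos: [0.4482, 0.0039, 0.1852]
orientation: [-2.193, -2.243, 0.006]
force: [-0.7, -0.1, -1.5]
opening: 0.0213
t: 11.75
tool_pos: [0.4557, 0.0028, 0.1879]
orientation: [1.408, 2.808, 0.0]
force: [-0.1, -0.1, -0.5]
opening: 0.0005
t: 12.17
tool_pos: [0.4557, 0.0028, 0.1878]
orientation: [0.498, 3.102, 0.0]
force: [0.1, -0.0, 0.3]
opening: 0.0006
t: 12.42
tool_pos: [0.4557, 0.0028, 0.1878]
orientation: [0.128, 3.139, 0.0]
force: [-0.1, -0.4, 0.0]
opening: 0.0007
grinder_cap [261.8 187. ] 0.68 [ 0.6171 -0.0109  0.067 ]
grinder_cap [261.4 209.9] 0.96 [ 0.6165 -0.009   0.067 ]
cap_face [263.7 184.7] 0.93 [ 0.6147 -0.0166  0.105 ]
cap_face [173.4 198.8] 0.87 [0.4514 0.0609 0.105 ]
drawer_front [210.6 240.9] 0.75 [ 0.499  -0.0072  0.026 ]
t 12.82 tcp [0.4558 0.0028 0.1879] yaw 84.92 F [ 0.3  0.7 -0.3] q6 -1.59 op 0.0004
rot deg (tool) [ 0.    0.   -0.08] shift cm (tool now) [-7.28 -0.28  2.79] world cm [ 7.22 -0.93 -2.79]
```

View pics/e.png

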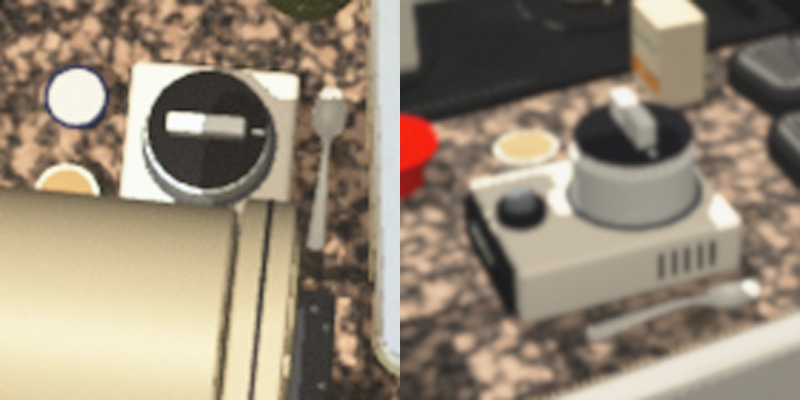

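The view shows the bar now lying across the machine (top crop, (165–265,125)), the cap low on the collar, and the drawer flush. Next, the key.

```bash
python3 -m jog '[[[0,0,0,-3.6,-0.1,0,0],[0,0,0,-3.6,-0.2,0,0],[0,0,0,0,0,4,0],[0,0,0,0,0,4,0],[0,0,0,0,0,3,0]]]';python3 -m jog '[[[0,0,0,0,0,0.6,0],[0,0,0,0,0,0.5,0],[0,0,0,0,0,0,0]]]';python3 -m jog '[[[0,0,0,0,0,0.3,0],[0,0,0,0,0,0,0]]]'
```

```text
t: 13.23
tool_pos: [0.5269, -0.0065, 0.0753]
orientation: [-0.139, -3.137, -0.0]
force: [0.0, 0.1, -0.2]
opening: 0.0008
t: 13.48
tool_pos: [0.5258, -0.0064, 0.0673]
orientation: [-0.138, -3.135, -0.0]
force: [-2.6, -0.5, 3.0]
opening: 0.0007
t: 13.65
tool_pos: [0.5278, -0.0066, 0.0663]
orientation: [0.138, 3.138, -0.0]
force: [-4.0, 0.4, 4.6]
opening: 0.0008
```

```bash
python3 -m jog '[[[0,0,0,0,0,0.3,0],[0,0,0,0,0,0,0]]]';python3 -m jog '[[[0,0,0,0,0,0.3,0],[0,0,0,0,0,0,0]]]'; python3 look.py f
```

```text
t: 13.82
tool_pos: [0.5281, -0.0066, 0.0658]
orientation: [0.138, 3.137, -0.001]
force: [-16.0, 0.9, 27.6]
opening: 0.0007
t: 13.98
tool_pos: [0.5283, -0.0066, 0.0654]
orientation: [0.137, 3.137, -0.001]
force: [-28.5, 1.7, 50.8]
opening: 0.0001
grinder_cap [182.7 253.8] 0.93 [0.476  0.1554 0.067 ]
grinder_cap [261.9 210.8] 0.97 [ 0.6158 -0.0127  0.067 ]
cap_face [182.6 253.7] 0.73 [0.4746 0.1473 0.105 ]
cap_face [259.6 194.2] 0.7 [ 0.6141 -0.007   0.105 ]
drawer_front [258.6 243.8] 0.39 [ 0.4983 -0.0019  0.026 ]
drawer_front [209.1 240.1] 0.52 [ 0.4973 -0.0031  0.026 ]
t 14.38 tcp [ 0.5283 -0.0066  0.0653] yaw 84.99 F [-28.6   1.5  51.7] q6 -1.59 op 0.0005
rot deg (tool) [-0.03  0.1  -0.01] shift cm (tool now) [ 0.02  0.01 -9.47] world cm [-0.03  0.01  9.47]
```

View pics/f.png

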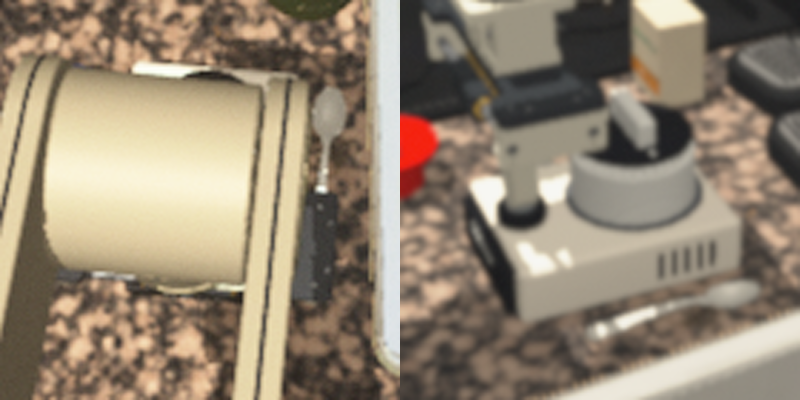

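Force was 50 N with the fingertips at z = 0.065. I ease up in small steps to see whether the spring signature (about 4 N over 6 mm) really is there, or whether I sat on a rim.

```bash
for i in 1; do python3 -m jog '[[[0,0,0,0,0,-0.8,0],[0,0,0,0,0,0,0],[0,0,0,0,0,0,0]]]'; done; python3 -m jog '[[[0,0,0,0,0,-0.2,0],[0,0,0,0,0,0,0],[0,0,0,0,0,0,0]]]';python3 -m jog '[[[0,0,0,0,0,-0.2,0],[0,0,0,0,0,0,0],[0,0,0,0,0,0,0]]]';python3 -m jog '[[[0,0,0,0,0,-0.2,0],[0,0,0,0,0,0,0],[0,0,0,0,0,0,0]]]';python3 -m jog '[[[0,0,0,0,0,-0.2,0],[0,0,0,0,0,0,0],[0,0,0,0,0,0,0]]]';python3 -m jog '[[[0,0,0,0,0,-0.2,0],[0,0,0,0,0,0,0],[0,0,0,0,0,0,0]]]'
```

```text
t: 14.63
tool_pos: [0.5294, -0.0067, 0.0688]
orientation: [0.138, 3.134, -0.0]
force: [2.0, -0.1, 2.0]
opening: 0.0002
t: 14.88
tool_pos: [0.5278, -0.0066, 0.0684]
orientation: [0.137, 3.137, -0.0]
force: [3.2, -0.3, 2.5]
opening: 0.0005
t: 15.13
tool_pos: [0.5271, -0.0065, 0.0698]
orientation: [-0.137, -3.138, 0.0]
force: [1.5, 0.1, 1.6]
opening: 0.0006
t: 15.38
tool_pos: [0.5267, -0.0065, 0.0716]
orientation: [-0.137, -3.138, -0.0]
force: [-1.3, -0.6, 1.3]
opening: 0.0003
t: 15.63
tool_pos: [0.5269, -0.0065, 0.0737]
orientation: [-0.137, -3.138, -0.0]
force: [-0.1, 0.7, -0.2]
opening: 0.0005
t: 15.88
tool_pos: [0.5272, -0.0065, 0.076]
orientation: [0.137, 3.139, -0.0]
force: [-0.2, -0.3, 0.1]
opening: 0.0006
```

The spring profile falls from 2.5 N to 0 between z = 0.068 and 0.073, with a hard stop at 0.066. So the key went through its full 6 mm and came back up. I retreat and take a final check.

```bash
python3 -m jog '[[[0,0,0,0,0,-3,0],[0,0,0,0,0,-4,0],[0,0,0,0,0,-4,0],[0,0,0,4,0,0,0],[0,0,0,4,0,0,0]]]';python3 -m jog '[[[0,0,0,4,0,0,0],[0,0,0,4,0,0,0],[0,0,0,0,0,0,0],[0,0,0,0,0,0,0]]]'; python3 look.py g
```

```text
t: 16.3
tool_pos: [0.4503, 0.0001, 0.1899]
orientation: [0.137, 3.131, -0.001]
force: [-1.6, 0.2, 0.3]
opening: 0.0004
t: 16.63
tool_pos: [0.3668, 0.0076, 0.1864]
orientation: [0.137, 3.135, -0.0]
force: [0.2, 0.2, -0.1]
opening: 0.0006
grinder_cap [182.5 252.3] 0.88 [0.4791 0.1559 0.067 ]
grinder_cap [171.9 215.2] 0.85 [0.4439 0.0618 0.067 ]
cap_face [263.7 182.4] 0.96 [ 0.6195 -0.0166  0.105 ]
cap_face [260.  197.4] 0.91 [ 0.6089 -0.0189  0.105 ]
drawer_front [260.9 240.3] 0.59 [ 0.506  -0.0069  0.026 ]
drawer_front [209.9 242.4] 0.75 [ 0.4958 -0.0114  0.026 ]
t 17.03 tcp [0.3682 0.0074 0.1855] yaw 84.99 F [-0.4  0.9  0.5] q6 -1.6 op 0.0001
rot deg (tool) [ 0.   -0.1  -0.01] shift cm (tool now) [-1.605e+01  1.000e-02  2.530e+00] world cm [15.98 -1.39 -2.55]
```

View pics/g.png

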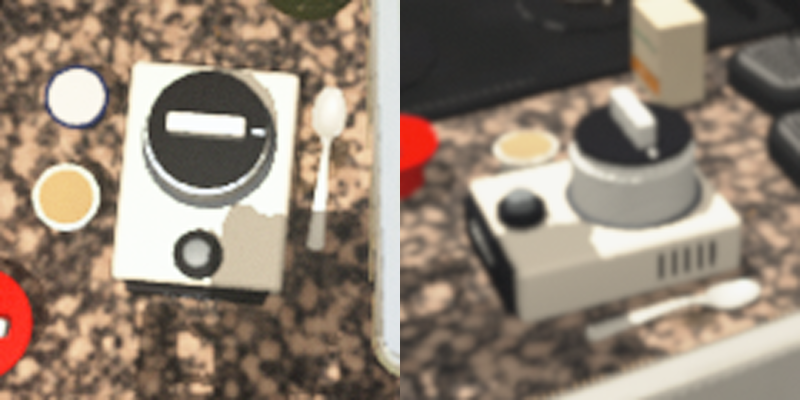

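The final view shows the bar square across at (205,124), the drawer flush at (197,290), the key free and up at (198,253), and the pods and spoon unmoved.

```bash
python3 -c "
from plant import robot
print(robot.close_job())"
```

```text
the job is handed in; nothing more can be done
None
```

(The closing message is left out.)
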